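# Take the filter cassette out of the air sampler

## Task

Take the filter cassette out of the air sampler: lift the loose cover plate off its pins and lay it flat, handle up, in the middle of the dark bench mat, and let go of it. Then squeeze the two side catches of the cassette together, lift the cassette out of its bay and finish while still holding it by the squeezed catches, upright and still, its underside at least 5 cm above the rim of the housing. Leave the swab pouch lying where it is.

Things in the scene. Friction and masses are not known exactly. Their poses are not given: they have to be found in the camera images.
- housing: Grey open-topped air sampler housing, fixed, 100 (x) x 174 (y) x 82 mm high; origin at the centre of its underside on the desk, z up, long side along its y. Long walls 6 mm thick, end walls 18 mm. Two steel pins, 6 mm thick, stand on the end walls at x = 0, y = +77 and -77 mm, reaching 92 mm above the desk. A hose stub sticks 10 mm out of the -y end.
- bay (a point): Centre of the cassette bay's mouth in the housing, on its deck, 40 mm above the desk. The room above the deck, inside the walls, is 88 (x) x 138 (y) mm and 42 mm deep.
- cover: White loose cover plate, 100 (x) x 174 (y) x 5 mm, 0.10 to 0.18 kg, two 9 mm holes over the pins; at the start on the housing's rim, underside 82 mm above the desk, axes parallel to the housing's. Origin at the centre of its underside. It lifts straight up and must rise 10 mm to clear the pins.
- handle (a point): Centre of the cover's handle, 20 mm above its underside: an upright rib 12 mm thick along the cover's y, 50 mm long along its x, from 5 to 35 mm above the underside. Pinch it along y from above.
- cassette: White filter cassette, 0.13 to 0.25 kg, frame 36 (x) x 52 (y) x 38 mm high, origin at the centre of its underside; starts in the bay, axes parallel to the housing's, underside 6 mm above the desk, 2 mm play all round. Each catch has a tooth hooked under the deck: the cassette rises only 3 mm until both are pressed, then lifts straight up.
- tabs (a point): Point midway between the two upright finger tabs of the catches, 55 mm above the cassette's underside. The tabs stand at the +y and -y ends, 40 to 70 mm above the underside (46 to 76 mm above the desk), 26 mm wide along x, outer faces 54 mm apart at rest, 40 mm when fully squeezed. Squeeze along y from above.
- catch_left (a joint): travel of the catch at the cassette's +y end, m: 0 sprung out (hooked), 0.007 fully pressed towards the middle, unhooked beyond 0.005. Spring 1.5 N at rest, 5 N fully pressed.
- catch_right (a joint): the same for the catch at the cassette's -y end.
- mat: Dark rubber bench mat, 160 (x) x 220 (y) x 3 mm, fixed flat on the desk; origin at the centre of its underside (desk level). The mat and the air sampler stand one to the left and one to the right of the middle of the desk, either way round.
- swab: bystander, loose: flat sealed swab pouch, 24 x 178 x 4 mm, lying between the air sampler and the mat and pointing roughly away from the robot; origin at the centre of its underside. All other clutter (boxes, bottles, rack, printer, power bank, pen) is fixed and stands along the edges of the desk, up to 0.3 m high, clear of the mat and the housing.

How it is judged (in metres and radians):
On the way, in this order (a step that is already met when the one before it is completed fails the run):
1. the cover is off the pins and lies flat on the mat, let go, the cassette still in its bay (x of cover in the frame of mat between -0.05 and 0.05 m and y of cover in the frame of mat between -0.05 and 0.05 m and z of cover in the frame of mat below 0.009 m and angle between cover's own z axis and vertical below 0.1 rad and contact force between the fingers and cover below 0.05 N and linear speed of cover below 0.03 m/s and z of cassette in the frame of housing below 0.012 m), for 0.2 s.
2. the cassette is lifted free, held by both squeezed catches (height (world z) of cassette above 0.12 m and angle between cassette's own z axis and vertical below 0.3 rad and value of joint each of catch_left, catch_right above 0.005 m and contact force between the fingers and cassette above 2 N and contact force between cassette and housing below 0.05 N and contact force between cassette and cover below 0.05 N and linear speed of cassette below 0.03 m/s), for 0.2 s.
At the end, for the whole second after the job is handed in: Cassette held by its catches (each pressed over 5 mm), underside over 120 mm above the desk, tilt under 0.3 rad, still, off housing and cover; cover let go, still and flat (0.1 rad, handle up) on the mat, its centre within 50 mm of the mat's centre along each side (all of step 2 and x of cover in the frame of mat between -0.05 and 0.05 m and y of cover in the frame of mat between -0.05 and 0.05 m and z of cover in the frame of mat below 0.009 m and angle between cover's own z axis and vertical below 0.1 rad and contact force between the fingers and cover below 0.05 N and linear speed of cover below 0.03 m/s); the arm keeps its last pose, push and grip.
It fails at once if the swab pouch is shifted more than 25 mm (distance of swab from where it was at the start of the episode above 0.025 m).
It also fails if it takes over 64 s, if anything falls off the work surface, if the arm or the gripper's body presses on something with over 40 N, if the wrist force passes 120 N, or if a joint passes its speed limit or range.

## Robot

A 6-joint arm with a two-finger parallel gripper is mounted at the origin on a cart in front of the work surface, level with it; the furniture and walls round the work are solid. World frame = base frame: x ahead of the robot, y to its left, z up, the work surface at z = 0. Lengths are in mm, angles in rad, forces in N, time in s.
With the tool pointing down it reaches from about 400 to 925 mm from the base axis. Payload 12.5 kg.
Tool frame: the origin (TCP) lies at the centre of the arm's flange, where the gripper is bolted on; the fingertips stand 190 mm ahead of it and the grasp point (between the pads) lies env.grip_point_offset ahead of it (env.grip_point_offset is the distance from the TCP to the grasp point, in mm); z points along the fingers, x is the direction in which the jaws open and shut, and the axes are right-handed (so a half turn about z gives the same grasp; the last joint's range is limited). The gripper opens to 95 mm and grips with 3 to 60 N. Pads are 20 mm wide; open, the fingers measure 119 mm over their backs; the gripper's body (75 mm by 180 mm) begins 59 mm behind the grasp point.
Start: joints at [-1.453, 0.491, 1.559, -0, 1.092, -0.106], TCP at [138.73, -609.409, 404.761] pointing down, gripper open.
Joint ranges: [-3.1, 3.1], [-0.84, 2.19], [0.05, 2.79], [-1.13, 4.28], [0.06, 2.93], [-2.69, 2.69]. Speed limits (rad/s): [2.22, 2.22, 2.79, 3.14, 3.14, 3.14].

## Interface

Orientations are given as [roll, pitch, yaw] about the fixed x, y, z axes, in that order (R = Rz(yaw) Ry(pitch) Rx(roll)).
In Python, from cell import state, read_camera, camera_model, job_done, env gives the robot as it stands.
- The arm moves only by the tool arm_command, never from a script. Its argument "steps" is a list of rows, each a list of 6 numbers: the shift along the tool's x, y, z in cm, then the turn, a rotation vector about the tool's x, y, z in degrees. In form: [[dx, dy, dz, rx, ry, rz], ...]. A call has 1 to 12 rows; each row is the pose to reach, as a shift and turn from the pose commanded when the call began, along the tool's axes at that moment; what a row does not reach only later rows make up. A row lasts 1/12 s, in which the tool goes at most 41.7 mm and 7.16 degrees, less where a joint would pass 70% of its speed; a pose out of reach is approached as far as the arm can. A call with a gripper value outside its range is refused whole. "jaw" is the finger opening in cm, from 0 to 9.51, set as the call begins (left out, the last holds). The fingers move at their own pace and stop on an object; the grip force is fixed at half the most. Time passes only in rows, so rows that repeat a pose let the fingers close. It gives the time, the measured TCP pose, the force and the opening at its end, in the units of the state.
- state(): the state, without advancing time (a new reading comes with each control period).
- read_camera(name): name is "scene" or "top"; returns the picture (480x640x3 uint8, red, green, blue); there is no depth.
- camera_model(name): a dict with "K" (3x3 intrinsics, pixels), "xyz" and "rotation" of the camera in the world. Camera axes: x right, y up, looking along -z (the intrinsics and any distortion apply to the point x, -y, -z); pixel columns grow to the right and rows downward; lengths in mm; the calibration is good to about 2 mm. A picture is of the moment at which its call begins. camera_model takes no time and is no camera call.
- job_done(): hands the job in, once; it reports no verdict.
The state is a dict: "t": time; "joints": joint angles; "qvel": joint speeds; "tau": joint torques, N m; "eef_pos": TCP position; "tcp_rot": TCP orientation; "ft_force": force on the tool from outside, world axes, zero at the start; "moment": the same for the moment, N m; "opening": opening from 0.0 (shut) to 1.0 (fully open).
Only numpy, scipy, OpenCV 4.12 (cv2) and the standard library are available. Lean on these libraries where they do the work, as an engineer would, in place of code of your own. Each camera call takes 0.05 s, during which the arm holds its last target. There are 200 camera calls.

## Working session

There is one attempt and no reset: what is moved stays moved. The work goes in short steps, Python scripts to look and compute and a tool call to move; the robot and the scene stay as the last step left them, time stands still between calls to the robot, and variables do not carry over. Pictures are saved under pics/ and viewed, about 8 in all and at most 12, crops included, and the job is handed in when it is done.

Besides the shell and the picture viewer there is one more tool, called after "Request:" by a JSON object that holds its "api" and its "payload", one argument or row to a line. arm_command: Moves the arm, as the interface text tells. Its arguments: {"type":"object","properties":{"steps":{"type":"array"},"jaw":{"type":"number"}},"required":["steps"]}

```bash
mkdir -p pics; python3 - <<'E'
from cell import state, read_camera, camera_model, env
import cv2
print(state()); print(env.grip_point_offset)
for n in("scene","top"):
    print(n,camera_model(n)); cv2.imwrite(f"pics/{n}0.png",read_camera(n)[:,:,::-1])
E
```

```text
{'t': 0.0, 'joints': array([-1.45262411e+00,  4.91583549e-01,  1.55950193e+00, -1.09988795e-05,
        1.09171985e+00, -1.05613337e-01]), 'qvel': array([ 0.00114428, -0.00106011, -0.00175819,  0.00066079,  0.00108301,
       -0.00108311]), 'tau': array([ 1.09774610e-03, -6.12643933e+01, -2.58184719e+01,  6.92094094e-02,
        4.81515401e-02, -1.11647503e-04]), 'eef_pos': array([ 138.70927839, -609.36633146,  404.1286438 ]), 'tcp_rot': array([-3.14147452e+00,  1.20695282e-03, -1.34700562e+00]), 'ft_force': array([ 0.12440132, -1.14247666,  0.00870666]), 'moment': array([-0.00704081,  0.02541457,  0.01321895]), 'opening': 1.0003434644653022}
171.3
scene {'K': array([[566.06575679,   0.        , 312.218589  ],
       [  0.        , 566.06575679, 240.23512642],
       [  0.        ,   0.        ,   1.        ]]), 'xyz': array([-128.72429086,  442.02242116,  794.10179873]), 'rotation': array([ 0.8376409 ,  0.00924047, -2.1836066 ])}
top {'K': array([[502.33926207,   0.        , 319.95586096],
       [  0.        , 502.33926207, 236.83525076],
       [  0.        ,   0.        ,   1.        ]]), 'xyz': array([401.47574773,  -5.76888448, 952.38653614]), 'rotation': array([ 0.09839753, -0.00539895, -1.54336057])}
```

View pics/top0.png

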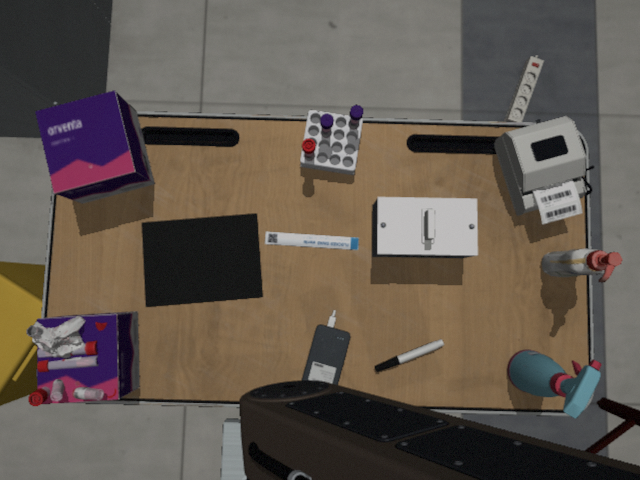

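View pics/scene0.png

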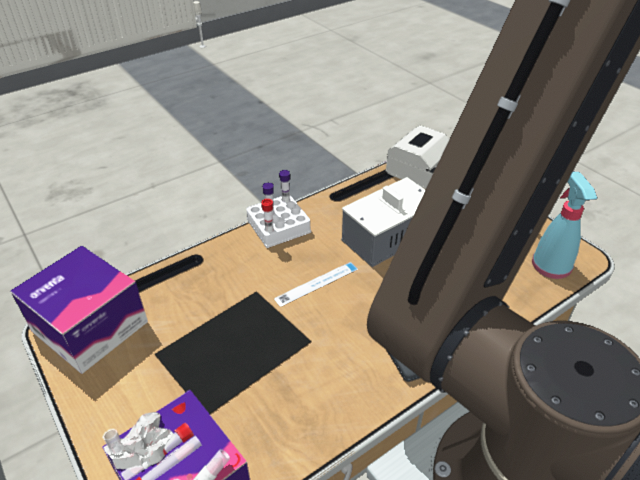

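```bash
cat > h.py <<'E'
import numpy as np, cv2
from cell import state, read_camera, camera_model, env
from scipy.spatial.transform import Rotation as R
def cast(n,px,z):
    m=camera_model(n);K=m["K"]
    d=np.c_[(np.array(px,float)-K[:2,2])/K[0,0],np.ones(len(px))]*[1,-1,-1]
    d=R.from_euler("xyz",m["rotation"]).apply(d); o=m["xyz"]
    return (o+d*((z-o[2])/d[:,2])[:,None])[:,:2]
def go(xyz,yaw):
    "shift cm and turn deg from measured pose to a down-pointing TCP at xyz, yaw"
    s=state(); r=R.from_euler("xyz",s["tcp_rot"]); t=R.from_euler("xyz",[np.pi,0,yaw])
    print("pos",s["eef_pos"].round(1),"rot",s["tcp_rot"].round(4),"t",s["t"],"open",s["opening"],"F",s["ft_force"].round(1))
    print("row",(r.inv().apply(np.array(xyz)-s["eef_pos"])/10).round(2),(r.inv()*t).as_rotvec(degrees=True).round(2))
def rect(mask):
    cs,_=cv2.findContours(mask.astype(np.uint8),cv2.RETR_EXTERNAL,cv2.CHAIN_APPROX_NONE)
    return cv2.boxPoints(cv2.minAreaRect(max(cs,key=cv2.contourArea)))
E
python3 - <<'E'
from h import *
im=read_camera("top"); v=im.max(2).astype(int)
def sub(mask,x0,y0,x1,y1):
    o=np.zeros_like(mask);o[y0:y1,x0:x1]=mask[y0:y1,x0:x1];return o
for nm,mk,z in(("mat",sub(v<60,130,205,275,315),3),("cover",sub((v>165)&(im.min(2)>150),362,180,490,275),87),("swab",sub(im[...,2]>150,260,225,364,256),4)):
    b=rect(mk); w=cast("top",b,z); e=[w[1]-w[0],w[2]-w[1]]
    print(nm,b.round(1).tolist(),"c",w.mean(0).round(1),[ (np.linalg.norm(k).round(1),np.degrees(np.arctan2(k[1],k[0])).round(2)) for k in e])
print("pins",cast("top",[[383.5,226.5],[473.5,227]],92))
c=im[185:265,365:485,::-1]; s=read_camera("scene")[165:275,330:450,::-1]
cv2.imwrite("pics/c1.png",np.hstack([cv2.resize(c,None,fx=3.3,fy=3.3,interpolation=2),cv2.resize(s,(396,264),interpolation=2)]))
E
```

```text
mat [[139.1999969482422, 222.60000610351562], [256.20001220703125, 213.10000610351562], [263.0, 297.0], [146.0, 306.5]] c [446.2 214.7] [(np.float64(222.7), np.float64(-83.7)), (np.float64(159.6), np.float64(-173.13))]
cover [[378.0, 254.0], [378.0, 197.0], [477.0, 197.0], [477.0, 254.0]] c [ 512.3 -194.3] [(np.float64(99.7), np.float64(0.92)), (np.float64(173.1), np.float64(-88.37))]
swab [[264.8999938964844, 242.89999389648438], [265.6000061035156, 231.1999969482422], [355.1000061035156, 237.0], [354.29998779296875, 248.8000030517578]] c [488.7  10.5] [(np.float64(22.4), np.float64(-1.55)), (np.float64(170.1), np.float64(-92.17))]
pins [[ 507.48999122 -117.21388663]
 [ 510.98832667 -272.73303969]]
```

View pics/c1.png

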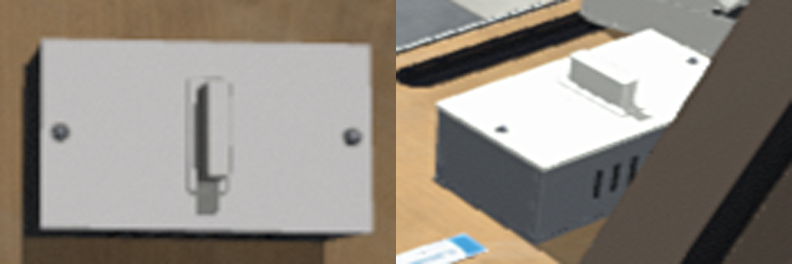

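```bash
python3 - <<'E'
from h import *
im=read_camera("top"); g=im.astype(float).mean(2)
def edge(line,th=130):  # first/last subpixel crossing
    a=line>th; i=np.flatnonzero(a); f=lambda i:i+(th-line[i])/(line[i+1]-line[i])
    return f(i[0]-1),f(i[-1])
T=[];B=[];L=[];Rr=[]
cols=np.arange(388,468,4); rows=np.arange(204,250,3)
for x in cols:
    t,b=edge(g[185:270,x],155); T.append((x,t+185));B.append((x,b+185))
for y in rows:
    l,r=edge(g[y,365:490],155); L.append((l+365,y));Rr.append((r+365,y))
for nm,p in zip("TBLR",(T,B,L,Rr)):
    w=cast("top",p,87); k=0 if nm in"TB" else 1
    c=np.polyfit(w[:,1-k],w[:,k],1) ; res=np.abs(w[:,k]-np.polyval(c,w[:,1-k]))
    ok=res<=np.median(res)*3; c=np.polyfit(w[ok,1-k],w[ok,k],1)
    print(nm,c.round(4),"at mid",np.polyval(c,-194 if k==0 else 511).round(2),"deg",np.degrees(np.arctan(c[0])).round(2),ok.sum())
print(cast("top",[[383.5,225],[471.7,226.5]],92))
E
```

```text
T [-1.070000e-02  5.596103e+02] at mid 561.68 deg -0.61 19
B [-1.030000e-02  4.605845e+02] at mid 462.59 deg -0.59 20
L [ 3.600000e-03 -1.090948e+02] at mid -107.26 deg 0.21 16
R [ 1.220000e-02 -2.864233e+02] at mid -280.2 deg 0.7 16
[[ 510.09726713 -117.1747722 ]
 [ 511.77090361 -269.62192741]]
```

```bash
python3 -c "
from h import *
go([512,-193.8,520],-1.5603)"
```

```text
pos [ 138.7 -609.4  404.5] rot [-3.1415e+00  5.0000e-04 -1.3470e+00] t 0.25 open 0.9986642182384748 F [-0.7 -0.3 -0.1]
row [-32.25 -45.62 -11.54] [ 0.    0.03 12.22]
```

Request:
{"api": "arm_command", "payload": {
  "steps": [
    [0,0,-4,0,0,0],
    [0,0,-8,0,0,0],
    [0,0,-11.6,0,0,0],
    [-1,-1.4,-11.6,0,0,1],
    [-3.2,-4.6,-11.6,0,0,2],
    [-5.4,-7.8,-11.6,0,0,3],
    [-7.6,-11,-11.6,0,0,4],
    [-9.8,-14.2,-11.6,0,0,5],
    [-12,-17.4,-11.6,0,0,6],
    [-14.2,-20.6,-11.6,0,0,7],
    [-16.4,-23.8,-11.6,0,0,8],
    [-18.6,-27,-11.6,0,0,9]
  ]
}}

```text
t: 1.25
eef_pos: [361.6, -366.4, 520.9]
tcp_rot: [-3.141, -0.0, -1.505]
ft_force: [0.8, -0.9, 0.7]
opening: 0.997
```

```bash
python3 -c "
from h import *
go([512,-193.8,400],-1.5603)"
```

```text
pos [ 361.6 -366.4  520.9] rot [-3.1414e+00 -3.0000e-04 -1.5051e+00] t 1.25 open 0.9968189463078129 F [ 0.8 -0.9  0.7]
row [-16.24 -16.14  12.08] [-0.01 -0.02  3.16]
```

Request:
{"api": "arm_command", "payload": {
  "steps": [
    [-2.5,-2.5,0,0,0,1],
    [-5,-5,0,0,0,2],
    [-7.5,-7.5,0,0,0,3.2],
    [-10,-10,1,0,0,3.2],
    [-12.5,-12.4,3,0,0,3.2],
    [-14.8,-14.7,6,0,0,3.2],
    [-16,-15.9,9,0,0,3.2],
    [-16.3,-16.1,12.1,0,0,3.2],
    [-16.3,-16.1,12.1,0,0,3.2],
    [-16.3,-16.1,12.1,0,0,3.2]
  ]
}}

```text
t: 2.08
eef_pos: [510.7, -194.8, 399.3]
tcp_rot: [3.139, 0.001, -1.559]
ft_force: [0.8, -0.7, 0.8]
opening: 1.002
```

```bash
python3 - <<'E'
from h import *
go([512,-193.8,282],-1.5603)
t=read_camera("top"); s=read_camera("scene")
cv2.imwrite("pics/a.png",np.hstack([cv2.resize(t[150:300,330:530,::-1],(400,300)),cv2.resize(s[120:300,300:540,::-1],(400,300))]))
E
```

```text
pos [ 510.7 -194.8  399.3] rot [ 3.1392e+00  1.1000e-03 -1.5592e+00] t 2.0833 open 1.001777888556958 F [ 0.8 -0.7  0.8]
row [-0.08 -0.16 11.73] [0.14 0.06 0.06]
```

View pics/a.png

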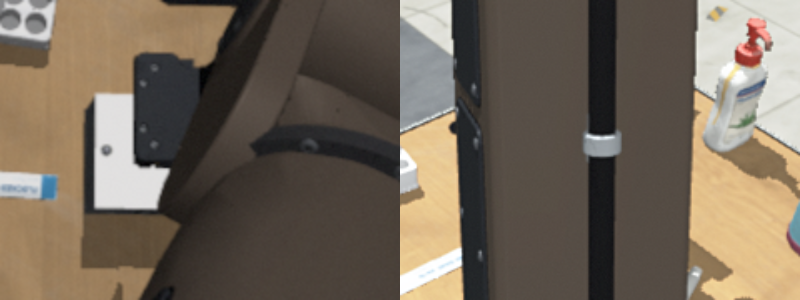

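Request:
{"api": "arm_command", "payload": {
  "steps": [
    [0,-0.1,3,0,0,0],
    [0,-0.1,6,0,0,0],
    [0,-0.1,8.5,0,0,0],
    [0,-0.1,10,0,0,0],
    [0,-0.1,10.8,0,0,0],
    [0,-0.1,10.8,0,0,0],
    [0,-0.1,10.8,0,0,0],
    [0,-0.1,10.8,0,0,0]
  ]
}}

```text
t: 2.85
eef_pos: [511.7, -195.2, 293.4]
tcp_rot: [-3.139, -0.001, -1.56]
ft_force: [-0.9, -0.4, 0.2]
opening: 0.998
```

```bash
python3 -c "
from h import *
go([512,-193.8,282],-1.5603)"
```

```text
pos [ 511.7 -195.2  293.4] rot [-3.1392e+00 -1.4000e-03 -1.5603e+00] t 2.85 open 0.9976890880676494 F [-0.9 -0.4  0.2]
row [-0.14 -0.02  1.14] [-0.14 -0.08  0.  ]
```

Request:
{"api": "arm_command", "payload": {
  "steps": [
    [-0.1,0,0.6,0,0,0],
    [-0.1,0,1.0,0,0,0],
    [-0.1,0,1.1,0,0,0],
    [-0.1,0,1.1,0,0,0],
    [-0.1,0,1.1,0,0,0]
  ]
}}

```text
t: 3.27
eef_pos: [511.5, -193.7, 280.7]
tcp_rot: [3.142, -0.0, -1.56]
ft_force: [0.7, -1.1, -0.2]
opening: 1.001
```

Request:
{"api": "arm_command", "payload": {
  "jaw": 0.4,
  "steps": [
    [0,0,0,0,0,0],
    [0,0,0,0,0,0],
    [0,0,0,0,0,0],
    [0,0,0,0,0,0],
    [0,0,0,0,0,0],
    [0,0,0,0,0,0],
    [0,0,0,0,0,0],
    [0,0,0,0,0,0],
    [0,0,0,0,0,0],
    [0,0,0,0,0,0],
    [0,0,0,0,0,0],
    [0,0,0,0,0,0]
  ]
}}

```text
t: 4.27
eef_pos: [511.5, -193.7, 280.7]
tcp_rot: [-3.142, -0.0, -1.56]
ft_force: [-0.7, -0.6, -0.4]
opening: 0.213
```

Request:
{"api": "arm_command", "payload": {
  "steps": [
    [0,0,0,0,0,0],
    [0,0,0,0,0,0],
    [0,0,0,0,0,0],
    [0,0,0,0,0,0],
    [0,0,0,0,0,0],
    [0,0,0,0,0,0]
  ]
}}

```text
t: 4.77
eef_pos: [511.5, -193.8, 280.8]
tcp_rot: [-3.142, -0.0, -1.56]
ft_force: [0.6, -0.4, 0.1]
opening: 0.123
```

Request:
{"api": "arm_command", "payload": {
  "steps": [
    [0,0,-0.2,0,0,0],
    [0,0,-0.5,0,0,0],
    [0,0,-0.9,0,0,0],
    [0,0,-1.3,0,0,0],
    [0,0,-1.8,0,0,0],
    [0,0,-2.5,0,0,0],
    [0,0,-3.2,0,0,0],
    [0,0,-4,0,0,0],
    [0,0,-5,0,0,0],
    [0,0,-6,0,0,0],
    [0,0,-7,0,0,0],
    [0,0,-7,0,0,0]
  ]
}}

```text
t: 5.77
eef_pos: [511.7, -193.8, 353.1]
tcp_rot: [-3.139, -0.002, -1.56]
ft_force: [0.8, 0.0, -1.4]
opening: 0.125
```

```bash
python3 - <<'E'
from h import *
go([446,214.7,354],-1.5603)
t=read_camera("top"); s=read_camera("scene")
cv2.imwrite("pics/b.png",np.hstack([cv2.resize(t[150:300,330:530,::-1],(400,300)),cv2.resize(s[120:300,300:540,::-1],(400,300))]))
E
```

```text
pos [ 511.7 -193.8  353.1] rot [-3.1386e+00 -1.7000e-03 -1.5599e+00] t 5.7667 open 0.1251893348856848 F [ 0.8  0.  -1.4]
row [-40.92   6.12  -0.18] [-0.17 -0.1   0.02]
```

View pics/b.png

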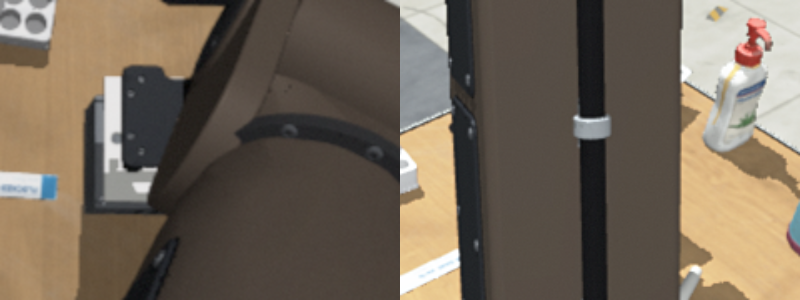

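Request:
{"api": "arm_command", "payload": {
  "steps": [
    [-0.5,0.1,0,0,0,0],
    [-1.5,0.2,0,0,0,0],
    [-3,0.4,0,0,0,0],
    [-5,0.7,0,0,0,0],
    [-7,1,0,0,0,0],
    [-9,1.3,0,0,0,0],
    [-11,1.6,0,0,0,0],
    [-13,1.9,0,0,0,0],
    [-15,2.2,0,0,0,0],
    [-17,2.5,0,0,0,0],
    [-19,2.8,0,0,0,0],
    [-21,3.1,0,0,0,0]
  ]
}}

```text
t: 6.87
eef_pos: [477.2, 17.9, 350.5]
tcp_rot: [3.141, 0.0, -1.559]
ft_force: [0.1, 0.1, -2.1]
opening: 0.123
```

Request:
{"api": "arm_command", "payload": {
  "steps": [
    [-2,0.3,0,0,0,0],
    [-4,0.6,0,0,0,0],
    [-6,0.9,0,0,0,0],
    [-8,1.2,0,0,0,0],
    [-10,1.5,0,0,0,0],
    [-12,1.8,0,0,0,0],
    [-14,2.1,0,0,0,0],
    [-16,2.4,0,0,0,0],
    [-18,2.7,0,0,0,0],
    [-19.2,2.9,0,0,0,0],
    [-19.9,3,0,0,0,0],
    [-19.9,3,0,0,0,0]
  ]
}}

```text
t: 7.87
eef_pos: [445.4, 215.7, 350.5]
tcp_rot: [3.141, -0.0, -1.558]
ft_force: [-1.2, 0.1, -1.7]
opening: 0.12
```

```bash
python3 - <<'E'
from h import *
go([446,214.7,202],-1.5603)
t=read_camera("top"); s=read_camera("scene")
cv2.imwrite("pics/c.png",np.hstack([cv2.resize(t[150:350,120:387,::-1],(400,300)),cv2.resize(s[150:450,60:460,::-1],(400,300))]))
E
```

```text
pos [445.4 215.7 350.5] rot [ 3.1413e+00 -1.0000e-04 -1.5580e+00] t 7.8667 open 0.12031713769514443 F [-1.2  0.1 -1.7]
row [ 0.1  -0.07 14.85] [ 0.02 -0.01  0.13]
```

View pics/c.png

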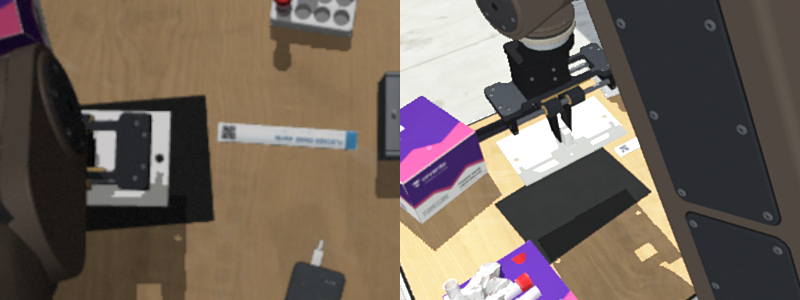

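Request:
{"api": "arm_command", "payload": {
  "steps": [
    [0.1,0,1,0,0,0],
    [0.1,0,2.5,0,0,0],
    [0.1,0,4,0,0,0],
    [0.1,0,6,0,0,0],
    [0.1,0,8,0,0,0],
    [0.1,0,10,0,0,0],
    [0.1,0,11.5,0,0,0],
    [0.1,0,12.7,0,0,0],
    [0.1,0,13.5,0,0,0],
    [0.1,0,14,0,0,0],
    [0.1,0,14.2,0,0,0],
    [0.1,0,14.2,0,0,0]
  ]
}}

```text
t: 8.97
eef_pos: [446.2, 213.3, 208.7]
tcp_rot: [3.142, -0.0, -1.56]
ft_force: [-0.2, 0.0, -1.0]
opening: 0.129
```

Request:
{"api": "arm_command", "payload": {
  "steps": [
    [0,0,0.1,0,0,0],
    [0,0,0.2,0,0,0],
    [0,0,0.3,0,0,0],
    [0,0,0.4,0,0,0],
    [0,0,0.5,0,0,0],
    [0,0,0.5,0,0,0]
  ]
}}

```text
t: 9.47
eef_pos: [446.0, 213.6, 203.6]
tcp_rot: [3.141, -0.0, -1.56]
ft_force: [-1.1, -0.4, -1.1]
opening: 0.125
```

Expected contact at about 201.7; continue in 1 mm steps.

Request:
{"api": "arm_command", "payload": {
  "steps": [
    [0,0,0.1,0,0,0],
    [0,0,0.15,0,0,0],
    [0,0,0.2,0,0,0],
    [0,0,0.2,0,0,0],
    [0,0,0.2,0,0,0]
  ]
}}

```text
t: 9.88
eef_pos: [446.0, 213.6, 201.7]
tcp_rot: [-3.142, -0.0, -1.56]
ft_force: [-0.4, 0.6, 0.5]
opening: 0.127
```

Request:
{"api": "arm_command", "payload": {
  "jaw": 6,
  "steps": [
    [0,0,0,0,0,0],
    [0,0,0,0,0,0],
    [0,0,0,0,0,0],
    [0,0,0,0,0,0],
    [0,0,0,0,0,0],
    [0,0,0,0,0,0],
    [0,0,0,0,0,0],
    [0,0,0,0,0,0]
  ]
}}

```text
t: 10.55
eef_pos: [446.1, 213.6, 201.7]
tcp_rot: [-3.142, -0.0, -1.56]
ft_force: [-0.7, -0.1, 0.2]
opening: 0.607
```

Request:
{"api": "arm_command", "payload": {
  "jaw": 7.5,
  "steps": [
    [0,0,-1,0,0,0],
    [0,0,-3,0,0,0],
    [0,0,-6,0,0,0],
    [0,0,-9,0,0,0],
    [0,0,-12,0,0,0],
    [0,0,-15,0,0,0],
    [1.5,-0.2,-15,0,0,0],
    [4,-0.6,-15,0,0,0],
    [7,-1,-15,0,0,0],
    [10,-1.4,-15,0,0,0],
    [13,-1.8,-15,0,0,0],
    [15,-2,-15,0,0,0]
  ]
}}

```text
t: 11.55
eef_pos: [467.6, 61.8, 352.5]
tcp_rot: [-3.141, -0.0, -1.561]
ft_force: [-0.2, 0.5, -0.2]
opening: 0.79
```

```bash
python3 - <<'E'
from h import *
go([511.8,-193.8,350],-1.5603)
t=read_camera("top"); s=read_camera("scene")
cv2.imwrite("pics/d.png",np.hstack([cv2.resize(t[150:350,120:520,::-1],(500,250)),cv2.resize(s[150:450,60:460,::-1],(300,250))]))
E
```

```text
pos [467.6  61.8 352.5] rot [-3.1409e+00 -3.0000e-04 -1.5605e+00] t 11.55 open 0.789576379944615 F [-0.2  0.5 -0.2]
row [25.6  -4.16  0.26] [-0.04 -0.02 -0.01]
```

View pics/d.png

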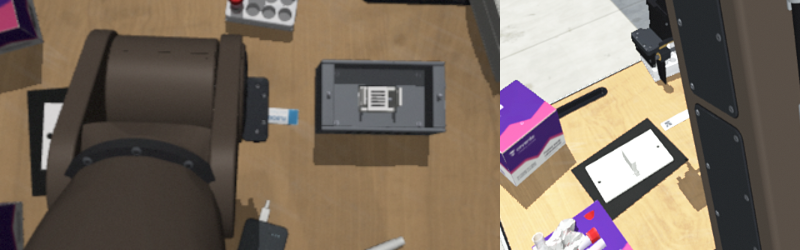

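```bash
python3 - <<'E'
from h import *
t=read_camera("top"); c=t[190:265,365:485,::-1]
cv2.imwrite("pics/e.png",cv2.resize(c,None,fx=6,fy=6,interpolation=2))
m=np.zeros(t.shape[:2],bool); m[205:250,395:455]=(t.min(2)>150)[205:250,395:455]
b=rect(m); print(b)
for z in(44,76): print(z,cast("top",[b.mean(0)],z))
E
```

```text
[[408. 219.]
 [435. 219.]
 [435. 238.]
 [408. 238.]]
44 [[ 511.68057145 -192.74792581]]
76 [[ 507.79835367 -186.16116006]]
```

View pics/e.png

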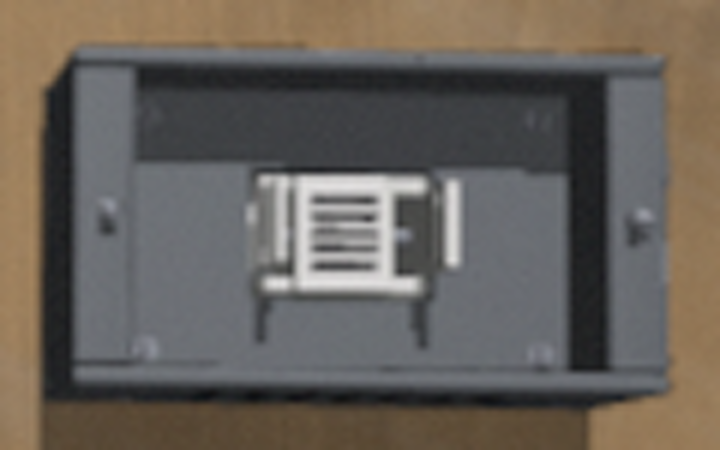

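```bash
python3 - <<'E'
from h import *
print(cast("top",[[422.5,228.9]],44),cast("top",[[426.25,227.2]],76))
# housing rim corners z=82, pins 92
f=lambda x,y:[x/6+364.6,y/6+189.6]
print(cast("top",[f(75,50),f(664,60),f(664,390),f(72,380)],82).mean(0))
go([511.8,-193.8,350],-1.5603)
E
```

```text
[[ 510.99807329 -194.5767716 ]] [[ 510.33425707 -194.50248994]]
[ 511.48398841 -192.89560451]
pos [467.6  62.7 352.3] rot [-3.1411e+00 -1.0000e-04 -1.5625e+00] t 11.7 open 0.7860123502059232 F [-1.2  0.7  0. ]
row [25.69 -4.2   0.24] [-0.03 -0.   -0.12]
```

Request:
{"api": "arm_command", "payload": {
  "steps": [
    [2,-0.3,0,0,0,0],
    [5,-0.8,0,0,0,0],
    [8,-1.3,0,0,0,0],
    [11,-1.8,0,0,0,0],
    [14,-2.3,0,0,0,0],
    [17,-2.8,0,0,0,0],
    [20,-3.3,0,0,0,0],
    [22.5,-3.7,0,0,0,0],
    [24.5,-4,0,0,0,0],
    [25.7,-4.1,0,0,0,0],
    [25.7,-4.1,0,0,0,0],
    [25.7,-4.1,0,0,0,0]
  ]
}}

```text
t: 12.7
eef_pos: [511.4, -192.0, 351.7]
tcp_rot: [3.141, 0.0, -1.56]
ft_force: [-0.1, -0.3, -0.2]
opening: 0.792
```

Request:
{"api": "arm_command", "payload": {
  "steps": [
    [0,0,0,0,0,0],
    [0,0,0,0,0,0]
  ]
}}

```text
t: 12.87
eef_pos: [511.4, -191.4, 351.9]
tcp_rot: [3.141, 0.0, -1.559]
ft_force: [0.4, 0.2, 0.5]
opening: 0.789
```

```bash
python3 -c "
from h import *
go([511.2,-194.2,236],-1.5603)"
```

```text
pos [ 511.4 -191.4  351.9] rot [ 3.1414e+00  1.0000e-04 -1.5586e+00] t 12.8667 open 0.789051022553753 F [0.4 0.2 0.5]
row [ 0.28  0.02 11.59] [0.01 0.01 0.1 ]
```

Request:
{"api": "arm_command", "payload": {
  "steps": [
    [0.3,0,1,0,0,0],
    [0.3,0,3,0,0,0],
    [0.3,0,5,0,0,0],
    [0.3,0,7,0,0,0],
    [0.3,0,8.5,0,0,0],
    [0.3,0,9.8,0,0,0],
    [0.3,0,10.6,0,0,0],
    [0.3,0,11.2,0,0,0],
    [0.3,0,11.5,0,0,0],
    [0.3,0,11.5,0,0,0],
    [0.3,0,11.5,0,0,0]
  ]
}}

```text
t: 13.78
eef_pos: [511.6, -195.7, 237.1]
tcp_rot: [-3.141, -0.0, -1.56]
ft_force: [0.5, -0.4, -0.1]
opening: 0.791
```

```bash
python3 -c "
from h import *
go([511.2,-194.2,236],-1.5603)"
```

```text
pos [ 511.6 -195.7  237.1] rot [-3.1410e+00 -4.0000e-04 -1.5598e+00] t 13.7833 open 0.7912255056703177 F [ 0.5 -0.4 -0.1]
row [-0.15  0.04  0.11] [-0.03 -0.02  0.03]
```

Request:
{"api": "arm_command", "payload": {
  "jaw": 3.0,
  "steps": [
    [-0.1,0,0.1,0,0,0],
    [-0.1,0,0.1,0,0,0],
    [-0.1,0,0.1,0,0,0],
    [-0.1,0,0.1,0,0,0],
    [-0.1,0,0.1,0,0,0],
    [-0.1,0,0.1,0,0,0],
    [-0.1,0,0.1,0,0,0],
    [-0.1,0,0.1,0,0,0],
    [-0.1,0,0.1,0,0,0],
    [-0.1,0,0.1,0,0,0],
    [-0.1,0,0.1,0,0,0],
    [-0.1,0,0.1,0,0,0]
  ]
}}

```text
t: 14.78
eef_pos: [511.5, -195.0, 236.6]
tcp_rot: [-3.141, -0.001, -1.56]
ft_force: [-2.6, -0.9, 11.0]
opening: 0.392
```

Request:
{"api": "arm_command", "payload": {
  "steps": [
    [0,0,-0.1,0,0,0],
    [0,0,-0.2,0,0,0],
    [0,0,-0.3,0,0,0],
    [0,0,-0.4,0,0,0],
    [0,0,-0.5,0,0,0],
    [0,0,-0.6,0,0,0],
    [0,0,-0.6,0,0,0]
  ]
}}

```text
t: 15.37
eef_pos: [511.5, -194.7, 241.8]
tcp_rot: [-3.142, -0.0, -1.56]
ft_force: [0.3, -0.1, -2.1]
opening: 0.387
```

Request:
{"api": "arm_command", "payload": {
  "steps": [
    [0,0,-0.2,0,0,0],
    [0,0,-0.5,0,0,0],
    [0,0,-0.8,0,0,0],
    [0,0,-1.2,0,0,0],
    [0,0,-1.6,0,0,0],
    [0,0,-2,0,0,0],
    [0,0,-2.4,0,0,0],
    [0,0,-2.8,0,0,0],
    [0,0,-3.2,0,0,0],
    [0,0,-3.2,0,0,0]
  ]
}}

```text
t: 16.2
eef_pos: [511.6, -194.8, 274.6]
tcp_rot: [-3.141, -0.001, -1.56]
ft_force: [-0.3, -0.3, -1.9]
opening: 0.382
```

```bash
python3 - <<'E'
from h import *
go([511.2,-194.2,396],-1.5603)
t=read_camera("top"); s=read_camera("scene")
cv2.imwrite("pics/f.png",np.hstack([cv2.resize(t[150:300,330:530,::-1],(400,300)),cv2.resize(s[100:400,60:460,::-1],(400,300))]))
E
```

```text
pos [ 511.6 -194.8  274.6] rot [-3.1406e+00 -7.0000e-04 -1.5599e+00] t 16.2 open 0.38212238567880774 F [-0.3 -0.3 -1.9]
row [ -0.05   0.03 -12.14] [-0.06 -0.04  0.02]
```

View pics/f.png

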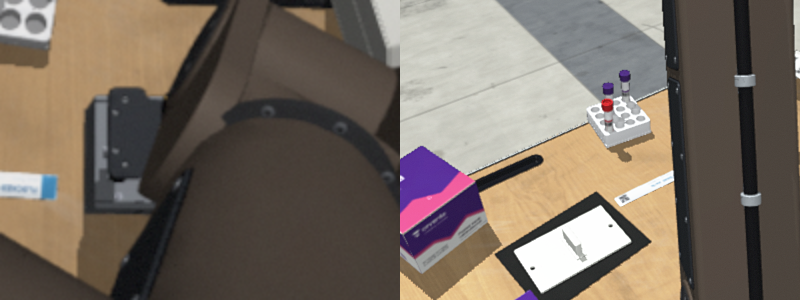

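Request:
{"api": "arm_command", "payload": {
  "steps": [
    [0,0,-0.4,0,0,0],
    [0,0,-1,0,0,0],
    [0,0,-2,0,0,0],
    [0,0,-3,0,0,0],
    [0,0,-4,0,0,0],
    [0,0,-5.2,0,0,0],
    [0,0,-6.4,0,0,0],
    [0,0,-7.6,0,0,0],
    [0,0,-8.8,0,0,0],
    [0,0,-10,0,0,0],
    [0,0,-10.8,0,0,0],
    [0,0,-11.2,0,0,0]
  ]
}}

```text
t: 17.3
eef_pos: [511.4, -194.7, 387.5]
tcp_rot: [-3.14, -0.001, -1.56]
ft_force: [0.1, -0.2, -0.9]
opening: 0.386
```

Request:
{"api": "arm_command", "payload": {
  "steps": [
    [0,0,0,0,0,0],
    [0,0,0,0,0,0],
    [0,0,0,0,0,0],
    [0,0,0,0,0,0],
    [0,0,0,0,0,0],
    [0,0,0,0,0,0]
  ]
}}

```text
t: 17.8
eef_pos: [511.5, -194.8, 385.4]
tcp_rot: [3.141, 0.0, -1.56]
ft_force: [-0.2, -0.0, -2.2]
opening: 0.385
```

Request:
{"api": "arm_command", "payload": {
  "steps": [
    [-0.5,0,0,0,0,0],
    [-1.5,0.2,0,0,0,0],
    [-3,0.4,0,0,0,0],
    [-5,0.7,0,0,0,0],
    [-7.2,1,0,0,0,0],
    [-9.4,1.4,0,0,0,0],
    [-11.6,1.8,0,0,0,0],
    [-13.8,2.2,0,0,0,0],
    [-16,2.6,0,0,0,0],
    [-18.2,3,0,0,0,0],
    [-20.4,3.4,0,0,0,0],
    [-22.6,3.8,0,0,0,0]
  ]
}}

```text
t: 18.8
eef_pos: [469.9, 32.9, 385.8]
tcp_rot: [-3.142, 0.0, -1.559]
ft_force: [0.3, 0.5, -2.0]
opening: 0.387
```

Request:
{"api": "arm_command", "payload": {
  "steps": [
    [-1.8,0.2,0,0,0,0],
    [-3.2,0.4,0,0,0,0],
    [-4,0.5,0,0,0,0],
    [-4,0.5,0,0,0,0],
    [-4,0.5,0,0,0,0],
    [-4,0.5,0,0,0,0],
    [-4,0.5,0,0,0,0],
    [-4,0.5,0,0,0,0]
  ]
}}

```text
t: 19.47
eef_pos: [465.7, 70.2, 385.7]
tcp_rot: [-3.142, -0.0, -1.561]
ft_force: [0.2, -0.1, -2.1]
opening: 0.385
```

```bash
python3 - <<'E'
from h import *
go([511.2,-194.2,385],-1.5603)
t=read_camera("top"); s=read_camera("scene")
cv2.imwrite("pics/g.png",np.hstack([cv2.resize(t[150:350,120:520,::-1],(300,150)).repeat(2,0),cv2.resize(s[60:360,140:540,::-1],(500,300))[:, :]]) if 0 else np.hstack([cv2.resize(s[100:280,160:400,::-1],(500,375)),cv2.resize(t[160:340,360:504,::-1],(300,375))]))
E
```

```text
pos [465.7  70.2 385.7] rot [-3.1416e+00 -1.0000e-04 -1.5609e+00] t 19.4667 open 0.38470531709305217 F [ 0.2 -0.1 -2.1]
row [26.48 -4.29  0.07] [-0.   -0.01 -0.03]
```

View pics/g.png

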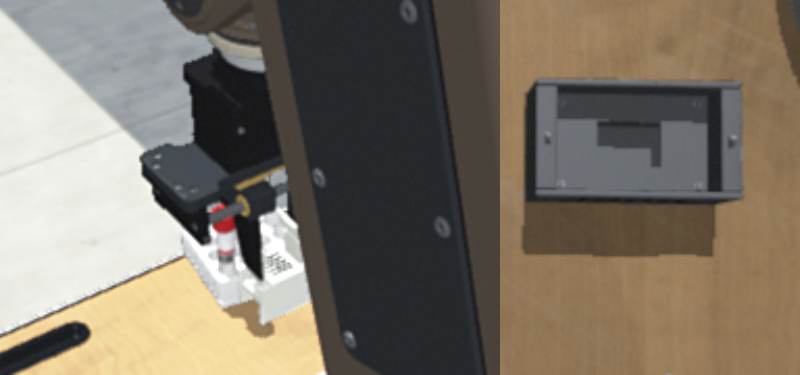

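```bash
python3 - <<'E'
from h import *
from cell import job_done
s=read_camera("scene"); m=np.zeros(s.shape[:2],bool); m[295:405,160:310]=(s.min(2)>165)[295:405,160:310]
b=rect(m); w=cast("scene",b,8); print("cover",w.mean(0).round(1),np.linalg.norm(np.diff(w,axis=0),axis=1).round(1))
st=state(); print(st["opening"],st["eef_pos"],abs(st["qvel"]).max(),st["ft_force"])
print(job_done())
E
```

```text
cover [449.6 210.1] [194.6 116.1 179.6]
0.3859462637389065 [465.67692551  70.37980042 385.66674893] 0.003340312197034719 [ 0.79702853 -0.38545011 -1.96408601]
the job is handed in; nothing more can be done
None
```

I moved the cover to the mat, took the cassette out of its bay, and handed the job in at about 19.6 s of the 64 s. No verdict is reported.

- **Cover:** it lies on the mat, handle up and let go. A last mask in the scene view puts its centre about 6 mm from the mat's centre. That mask's rectangle came out oversized (about 195 x 116 mm instead of 174 x 100), because perspective skews a rectangle fit there, so treat the centre as rough.
- **Cassette:** the last pictures show an empty bay and the cassette upright between the fingers. I moved it about 26 cm towards the mat to get a clear view and left it there.
    - **Height:** by the arm's pose, its underside is about 155 mm above the desk, 73 mm above the housing rim.
    - **Stillness and load:** the joints were nearly still, and the wrist force of about -2 N fits the cassette's weight.
- **Disagreement:** the opening read about 37 mm, less than the 40 mm expected with the catches fully squeezed. It held steady through the lift and the move. I took it as pad give, with both catches fully pressed, but did not measure the catches directly.
- **Unexplained force:** the wrist read 11 N upward while the fingers closed on the catches. It was gone once the lift began.
- **Swab pouch:** nothing was seen to touch it, and it looked unmoved in the earlier pictures. I did not measure it again at the end.

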